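# Mount the drum test module on the keyed stand

### The job

Slide the test stand's dust shutter fully open, then take the round drum module out of the parking rail and mount it in the stand's keyed bore: set the stub in the bore and turn the module until its keys find the keyways and it drops fully home, flange flush on the hub. Let go of it, leave the shutter open, and leave the other two modules and everything else on the desk where they are.

Things in the scene. Friction and masses are not known exactly. Their poses are not given: they have to be found in the camera images.
- drum_grip (a point): Module to mount: white round drum (62 mm across, 64 high, grey band) on a flange; on top an upright grey grip bar 52 mm long (its x), 14 thick (y), 42 high. This point: mid-bar, 18 mm below the bar's top, 24 above the drum's top, 94 above the flange's underside. 0.3 to 0.6 kg. Starts upright in the rail, at any of three places, any yaw.
- drum_seat (a point): Centre of the underside of the drum's grey flange (74 mm across, 6 thick), which must come down on the hub. z is the drum's axis, up; x along the grip bar.
- drum_tip (a point): Lower end of the stub under the drum's flange: round, 24 mm across, 46 long, lowest 7 mm tapered. Two opposite keys 8 mm wide stick out along its +x and -x (under the ends of the grip bar) to 20 mm from the axis, from the flange down to 34 mm below it; the lowest 12 mm is plain round. A half turn makes no difference.
- bore (a point): Centre of the keyed bore's mouth at the hub's flat top, 62 mm above the table; axes are the stand's, z up. Hub: fixed round aluminium, 72 mm across. Bore 26 mm wide, 50 deep, two opposite keyways 12 mm wide, out to 30 mm from the axis. Their line is the stand's x axis turned by up to 0.5 rad either way, not reported: look, or feel by turning the module with its keys resting on the hub till it drops.
- stand: Fixed grey test stand, 126 (x) x 172 (y) mm, origin on the table at its centre; the bore is at its y = -40 mm. Two side walls 10 mm thick at x = +-52 mm rise 10 mm above the hub's top.
- shutter (a joint): Sliding steel dust shutter of the stand, in m: 0 is shut over the bore, grows towards the stand's +y, 0.080 is the open end stop. Starts between 0 and 0.020. Slides with about 2 N and stays where it is left. Plate 84 x 70 mm, 4 thick, 1 mm above the hub.
- shutter_tab (a point): Middle of the shutter's black upright tab: 50 mm along the stand's x, 12 thick (along y), top 18 mm above this point, plate 18 mm below. Axes as the stand's; moves with the shutter. Shut, it is 22 mm to the stand's +y side of the bore's axis.
- drum: The drum module as a whole; origin at drum_seat, axes as there.
- rail: Fixed steel parking rail, 110 (x) x 310 (y) mm, origin on the table at its centre: two bars along y, tops 60 mm above the table, 48 mm apart; modules rest on them by their flanges, stubs hanging between, at about -100, 0 and +100 mm along y.
- block_mid (a point): Middle of the square module, a white block 48 x 48 x 64 mm with a flange, stub and grip bar as the drum's; bar's top 74 mm above this point. To be left.
- cone_mid (a point): Middle of the conical module, a white cone 68 mm wide at the foot, 28 at the top, 64 high, with a flange, stub and grip bar as the drum's; bar's top 74 mm above this point. To be left.
- bottle_mid (a point): Middle of a white bottle with a green cap, 44 mm across, 130 high, upright. Bystander.
- mug_mid (a point): Middle of a white mug, 76 mm across, 90 high, handle at its +y. Bystander.
- phone_mid (a point): Middle of a phone lying flat, 150 (x) x 72 x 9 mm. Bystander.
- mouse_mid (a point): Middle of a black computer mouse, 105 (x) x 60 x 33 mm. Bystander.
- stapler_mid (a point): Middle of a black stapler, 140 (x) x 36 x 58 mm. Bystander.

How it is judged:
By the outcome, as a careful person would: the job done as asked, in the order asked, and still so for the second after the job is handed in, with the robot touching nothing.
It also fails if it takes over 69 s, if anything falls off the work surface, if the arm or the gripper's body presses on something with over 40 N, if the wrist force passes 120 N, or if a joint passes its speed limit or range.

### The arm

A 6-joint arm with a two-finger parallel gripper is mounted at the origin on the work surface. World frame = base frame: x ahead of the robot, y to its left, z up, the work surface at z = 0. Lengths are in m, angles in rad, forces in N, time in s.
With the tool pointing down it reaches from about 0.275 to 0.875 m from the base axis. Payload 12.5 kg.
Tool frame: the origin (TCP) lies at the very end of the fingers, on their centre line; the grasp point (between the pads) lies 19 mm behind it; x points along the fingers, y is the direction in which the jaws open and shut, and the axes are right-handed (so a half turn about x gives the same grasp; the last joint's range is limited). The gripper opens to 85 mm and grips with 20 to 120 N. Pads are 22 mm wide; open, the fingers measure 114 mm over their backs; the gripper's body (76 mm by 85 mm) begins 54 mm behind the grasp point. The pads swing forward as they close: fully open they stand 13 mm farther back than shut.
Start: joints at [1.193, 0.351, 1.652, -0, 1.139, -0.085], TCP at [0.159, 0.527, 0.231] pointing down, gripper open.
Joint ranges: [-2.75, 2.75], [-0.79, 2.1], [0.01, 2.65], [-1.57, 4.71], [0.07, 3.14], [-2.87, 2.87]. Speed limits (rad/s): [2.22, 2.22, 2.79, 3.14, 3.14, 3.14].

### API

Orientations are given as a 3x3 rotation matrix whose columns are the frame's x, y, z axes.
In Python, from bench import manip gives the robot as it stands. Calls block until the motion is done:
- manip.move_ptp(position, orientation): joint-space move of the TCP to a pose.
- manip.move_l(position, attitude=None, max_speed=0.15): straight line of the TCP; attitude=None keeps the orientation; max_speed is the mean speed in m/s.
- manip.move_j(angles): joint-space move.
- manip.set_gripper(opening, effort=None): opening from 0.0 (shut) to 1.0 (fully open); effort is the grip in N (None keeps the last); returns when the fingers have stopped.
- manip.dwell(seconds).
- manip.inverse_kinematics(position, orientation): joint angles nearest the present ones, or None.
- manip.grab_frame(name): name is "side" or "top" or "wrist"; returns (picture, depth): 420x560x3 uint8, red, green, blue; 420x560 float32, m along the optical axis (not along the pixel's ray), 0 where there is no reading.
- manip.get_calibration(name): a dict with "camera_matrix" (3x3 intrinsics, pixels), "k1" (the pictures are not rectified: a ray, as slopes to the right and down, at radius r is drawn at 1 + k1 r^2 times it, then the intrinsics apply), "R" (3x3) and "t" (3): a world point X has camera coordinates R X + t. Camera axes: x right, y down, z forward; pixel columns grow to the right and rows downward; lengths in m; the calibration is good to about 2 mm. A picture is of the moment at which its call begins: read the wrist's pose just before it. get_calibration takes no time and is no camera call; for the wrist camera it gives the pose at the moment of the call.
A pose or a line that the arm cannot do raises manip.Unreachable and nothing moves.
- manip.sign_off(): hands the job in, once; it reports no verdict.
Trained networks look in the newest picture that a camera, given by its name, has taken for a name from the list of things; names that differ only in an ending like _2 or _b are one class to them, and where a whole thing is asked for, a point or a joint stands for the part that bears it (a point fixed in the world has none). Each returns a list of dicts, best first, with "confidence" (0 to 1); they miss things now and then, are a little off and sometimes report something else, mostly with a low value. They report only what shows in the picture. A call takes as long as a camera call.
- manip.look_for(camera, name): "at" ([x, y, z] in m, in world coordinates, good to about 4 mm: the middle of the surface that is visible of it).
Readings, each from a call of its own:
- manip.current_time(): time.
- manip.current_qpos(): joint angles.
- manip.current_joint_vel(): joint speeds.
- manip.current_joint_torque(): joint torques, N m.
- manip.current_ee_pos(): TCP position.
- manip.current_tcp_rot(): TCP orientation.
- manip.current_force(): force on the tool from outside, world axes, zero at the start.
- manip.current_ft_torque(): the same for the moment, N m.
- manip.current_grip_width(): opening from 0.0 (shut) to 1.0 (fully open).
Only numpy, scipy, OpenCV 4.12 (cv2) and the standard library are available. Lean on these libraries where they do the work, as an engineer would, in place of code of your own. Each camera call takes 0.05 s, during which the arm holds its last target. There are 200 camera calls.

## Working session

There is one attempt and no reset: what is moved stays moved. The work goes in short steps, each a Python script; the robot and the scene stay as the last script left them, time stands still between calls to the robot, and variables do not carry over. Pictures are saved under pics/ and viewed, about 8 in all and at most 12, crops included, and the job is handed in when it is done.

```bash
ls; mkdir -p pics
python3 - <<'E'
from bench import manip
import cv2
for c in ["side","top"]:
    p,d=manip.grab_frame(c); cv2.imwrite(f"pics/{c}0.png",p[:,:,::-1])
    k=manip.get_calibration(c); print(c,k)
    for n in ["drum_grip","drum","block_mid","cone_mid","shutter_tab","stand","bore","rail","bottle_mid","mug_mid","stapler_mid","phone_mid","mouse_mid"]:
        try:
            r=manip.look_for(c,n); print(n,[(round(x["confidence"],2),[round(float(v),3) for v in x["at"]]) for x in r[:3]])
        except Exception as e: print(n,repr(e))
print(manip.current_time(), manip.current_tcp_rot())
E
```

```text
pics
side {'camera_matrix': array([[390.18726443,   0.        , 282.07858405],
       [  0.        , 390.18726443, 213.84970007],
       [  0.        ,   0.        ,   1.        ]]), 'k1': -0.08650188577160077, 'R': array([[ 0.99939416, -0.03434279, -0.00564715],
       [-0.02854947, -0.71613161, -0.69738114],
       [ 0.01990591,  0.69711986, -0.71667821]]), 't': array([-0.53014076,  0.10812767,  1.13555989])}
drum_grip []
drum [(0.92, [0.572, 0.094, 0.12])]
block_mid [(0.84, [0.541, 0.193, 0.129])]
cone_mid [(0.74, [0.51, 0.286, 0.115])]
shutter_tab [(0.79, [0.559, -0.271, 0.066])]
stand [(0.7, [0.579, -0.265, 0.067]), (0.56, [0.683, 0.261, 0.066])]
bore [(0.63, [0.573, -0.267, 0.06])]
rail [(0.71, [0.532, 0.13, 0.009])]
bottle_mid [(0.89, [0.69, 0.259, 0.067])]
mug_mid [(0.71, [0.662, 0.011, 0.06])]
stapler_mid [(0.73, [0.374, 0.321, 0.04])]
phone_mid [(0.55, [0.423, -0.004, 0.013])]
mouse_mid [(0.7, [0.382, -0.31, 0.03]), (0.44, [0.579, 0.095, 0.123])]
top {'camera_matrix': array([[476.93015211,   0.        , 288.19757046],
       [  0.        , 476.93015211, 204.10869333],
     
[... 478 characters left out ...]
er_tab [(0.68, [0.563, -0.27, 0.066])]
stand [(0.95, [0.57, -0.242, 0.06]), (0.5, [0.55, -0.274, 0.065])]
bore [(0.82, [0.569, -0.233, 0.064]), (0.23, [0.38, -0.297, 0.032])]
rail [(0.71, [0.536, 0.19, 0.004]), (0.59, [0.561, -0.268, 0.065])]
bottle_mid [(0.84, [0.678, 0.263, 0.085]), (0.28, [0.565, 0.108, 0.133])]
mug_mid [(0.92, [0.671, 0.022, 0.032])]
stapler_mid [(0.8, [0.37, 0.321, 0.062]), (0.28, [0.568, 0.109, 0.132])]
phone_mid [(0.76, [0.417, 0.001, 0.01]), (0.45, [0.568, 0.11, 0.13])]
mouse_mid [(0.84, [0.379, -0.297, 0.031])]
1.4 [[-3.92967718e-05  2.88614561e-01  9.57445368e-01]
 [-5.67710368e-05  9.57445367e-01 -2.88614563e-01]
 [-9.99999998e-01 -6.56967869e-05 -2.12395642e-05]]
```

Run:
```python
import cv2
t=cv2.imread("pics/top0.png")
cv2.imwrite("pics/v1.png",cv2.resize(t,(784,588),interpolation=cv2.INTER_CUBIC))
```

```text
(no output)
```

View pics/v1.png

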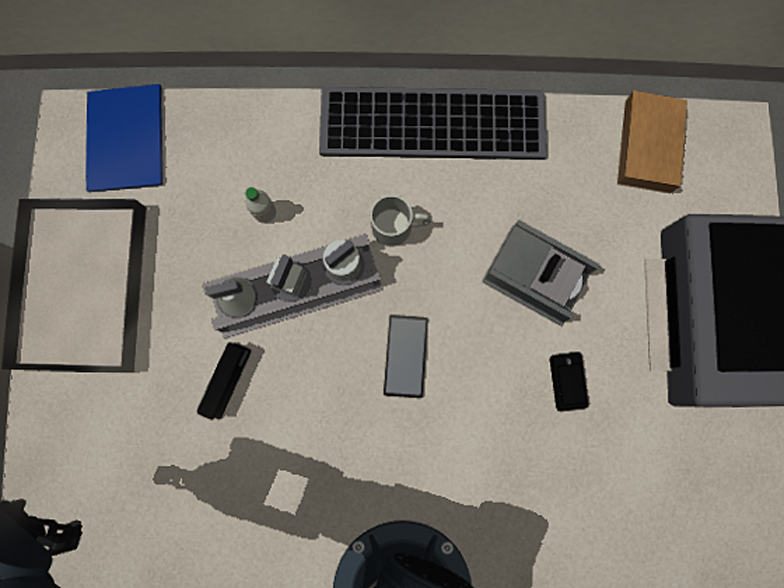

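View pics/side0.png

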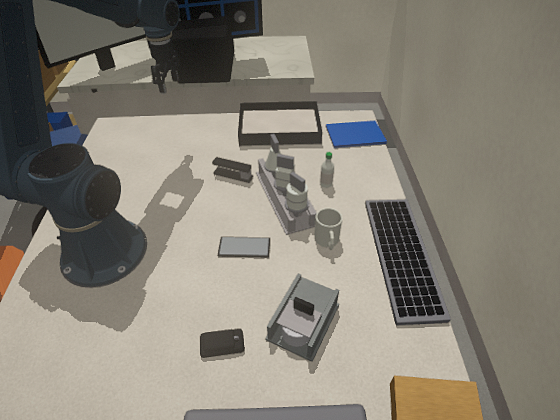

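```bash
cat > h.py <<'E'
from bench import manip
import numpy as np, cv2
def rot(a):  # tool down, jaw axis (tool y) at world angle a; picks half turn with smaller j6
    y=np.array([np.cos(a),np.sin(a),0]); x=np.array([0,0,-1.]); return np.stack([x,y,np.cross(x,y)],1)
def best(p,a):
    c=[]
    for k in (0,np.pi):
        q=manip.inverse_kinematics(p,rot(a+k))
        if q is not None: c.append((abs(q[5]),a+k,q))
    return min(c,key=lambda t:t[0])
def grab(c,save=None):
    k=manip.get_calibration(c); p,d=manip.grab_frame(c)
    if save: cv2.imwrite(save,p[:,:,::-1])
    return p,d,k
def cloud(d,k,idx=None):
    h,w=d.shape; u,v=np.meshgrid(np.arange(w),np.arange(h))
    uv=np.stack([u,v],-1).reshape(-1,1,2).astype(float)
    n=cv2.undistortPoints(uv,k["camera_matrix"],np.array([k["k1"],0,0,0,0.])).reshape(h,w,2)
    X=np.concatenate([n*d[...,None],d[...,None]],-1)
    return (X-k["t"])@k["R"]
def proj(X,k):
    r,_=cv2.Rodrigues(k["R"]); return cv2.projectPoints(np.array(X,float).reshape(-1,1,3),r,k["t"],k["camera_matrix"],np.array([k["k1"],0,0,0,0.]))[0].reshape(-1,2)
E
python3 - <<'E'
from h import *
a=np.deg2rad(62)
# view drum first? go to drum side: then stand
P=np.array([0.50,-0.30,0.32])
b=best(P,a); print(b)
manip.move_ptp(P,rot(b[1]))
p,d,k=grab("wrist","pics/w1.png"); np.savez("w1.npz",d=d,**k)
print(k["R"],-k["R"].T@k["t"],manip.current_time())
print(proj([[.56,-.27,.08]],k))
for n in ["shutter_tab","stand","bore"]:
    print(n,[(round(x["confidence"],2),np.round(x["at"],3)) for x in manip.look_for("wrist",n)[:2]])
E
```

```text
(np.float64(1.4392374063868854), np.float64(4.223696789826278), array([-6.20251111e-01,  3.39422568e-01,  1.44668799e+00, -4.44089210e-16,
        1.35548210e+00,  1.43923741e+00]))
[[-4.68108251e-01 -8.83671083e-01  2.85629346e-04]
 [-8.45416614e-01  4.47937688e-01  2.90899600e-01]
 [-2.57187509e-01  1.35931027e-01 -9.56753543e-01]] [ 0.5656262  -0.33436513  0.46184704] 4.5917
[[232.97161002 142.87718722]]
shutter_tab [(0.81, array([ 0.562, -0.274,  0.067]))]
stand [(0.61, array([ 0.576, -0.251,  0.068]))]
bore [(0.7, array([ 0.577, -0.25 ,  0.064]))]
```

View pics/w1.png

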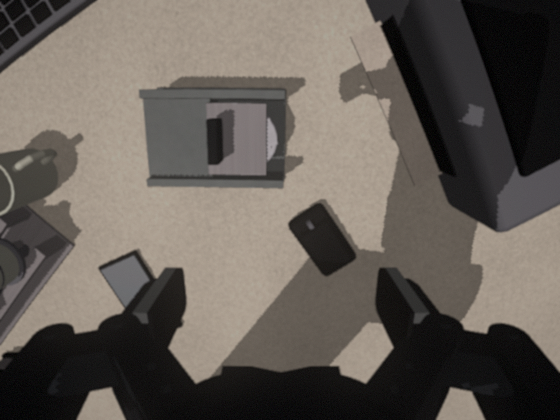

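Run:
```python
from h import *
f=np.load("w1.npz"); k={n:f[n] for n in("camera_matrix","R","t")}; k["k1"]=float(f["k1"])
X=cloud(f["d"],k).reshape(-1,3); X=X[(f["d"].ravel()>0)&(np.hypot(X[:,0]-.575,X[:,1]+.25)<.14)]
print(np.histogram(X[:,2],bins=np.arange(-.01,.12,.005)))
for n,lo,hi in(("walls",.069,.078),("all",.03,.12),("tab",.09,.115),("plate",.0645,.069)):
    S=X[(X[:,2]>lo)&(X[:,2]<hi)]
    print(n,len(S),cv2.minAreaRect(S[:,:2].astype(np.float32)*1000),np.median(S,0))
    e=np.array([np.cos(np.deg2rad(62)),np.sin(np.deg2rad(62))]);o=np.array([e[1],-e[0]])
    print(np.percentile(S[:,:2]@o,[0,1,50,99,100]).round(4),np.percentile(S[:,:2]@e,[0,1,50,99,100]).round(4))
    for a in ():pass
```

```text
(array([    0, 14693,  3656,  1101,   255,    33,    22,    28,    33,
          30,    63,    65,    84,  1962,  3623,  3616,  2283,    32,
          37,    37,    40,    39,   485,     0,     0]), array([-0.01 , -0.005,  0.   ,  0.005,  0.01 ,  0.015,  0.02 ,  0.025,
        0.03 ,  0.035,  0.04 ,  0.045,  0.05 ,  0.055,  0.06 ,  0.065,
        0.07 ,  0.075,  0.08 ,  0.085,  0.09 ,  0.095,  0.1  ,  0.105,
        0.11 ,  0.115]))
walls 2495 ((574.7721557617188, -248.94004821777344), (167.63157653808594, 114.12090301513672), 61.30206298828125) [ 0.5849684  -0.25287611  0.07114632]
[0.567  0.5673 0.6719 0.6816 0.6824] [-0.0339 -0.0319  0.0479  0.1313  0.1345]
all 12429 ((575.0121459960938, -248.57986450195312), (168.63461303710938, 114.19539642333984), 61.30120086669922) [ 0.5782155  -0.24727259  0.06541155]
[0.567  0.5687 0.626  0.6806 0.6824] [-0.034  -0.0281  0.0528  0.1324  0.1348]
tab 564 ((572.3480834960938, -253.51820373535156), (12.685066223144531, 48.345680236816406), 61.31429672241211) [ 0.57169944 -0.25471093  0.10189297]
[0.6002 0.6003 0.6243 0.6485 0.6485] [0.0383 0.0385 0.0432 0.0506 0.0512]
plate 3597 ((577.3699951171875, -250.951904296875), (166.3690948486328, 107.78089904785156), 61.30120086669922) [ 0.55906218 -0.27810352  0.06623879]
[0.5731 0.5767 0.6256 0.6658 0.6824] [-0.0331 -0.012   0.017   0.0867  0.1333]
```

Run:
```python
from h import *
th=np.deg2rad(61.3); e=np.array([np.cos(th),np.sin(th),0])
tab=np.array([.5723,-.2535,0]); R=rot(th+np.pi)
manip.set_gripper(0.5,20)
manip.move_ptp(tab+[0,0,.16],R); manip.move_l(tab+[0,0,.075],max_speed=.1)
f0=manip.current_force(); manip.set_gripper(0,20); print("w",manip.current_grip_width(),f0,manip.current_force(),manip.current_ee_pos())
p=tab+[0,0,.075]
manip.move_l(p+e*.064,max_speed=.06); print(manip.current_force())
s=.064
while s<.078:
    s+=.001; manip.move_l(p+e*s,max_speed=.03); f=manip.current_force(); fe=(f-f0)@e; print(round(s,3),round(float(fe),1))
    if abs(fe)>12: break
manip.set_gripper(.5); print(manip.current_force(),manip.current_ee_pos(),manip.current_time())
manip.move_l(tab+e*s+[0,0,.17],max_speed=.2)
# look into the bore
P=np.array([0.50,-0.30,0.30])
manip.move_ptp(P,R)
p,d,k=grab("wrist","pics/w2.png"); np.savez("w2.npz",d=d,**k)
c=proj([[.5558,-.2838,.062]],k)[0]; print(c,manip.current_time())
x,y=c.astype(int); x0,y0=max(0,x-130),max(0,y-75)
cv2.imwrite("pics/w2c.png",cv2.resize(p[y0:y0+150,x0:x0+200,::-1],None,fx=4,fy=4,interpolation=cv2.INTER_CUBIC)); print(x0,y0)
```

```text
w 0.13327765848738723 [-0.37264873  0.21390801 -0.39018994] [-1.46455663  0.47218665  5.57269385] [ 0.5725303  -0.25363202  0.07556094]
[0.81936028 1.71520957 5.15279743]
0.065 0.7
0.066 -0.7
0.067 -1.5
0.068 -4.0
0.069 -9.0
0.07 -14.7
[0.04889729 0.681929   0.67731137] [ 0.60591519 -0.19180797  0.07482735] 10.4833
[244.61430665 140.53344643] 11.975
114 65
```

View pics/w2c.png

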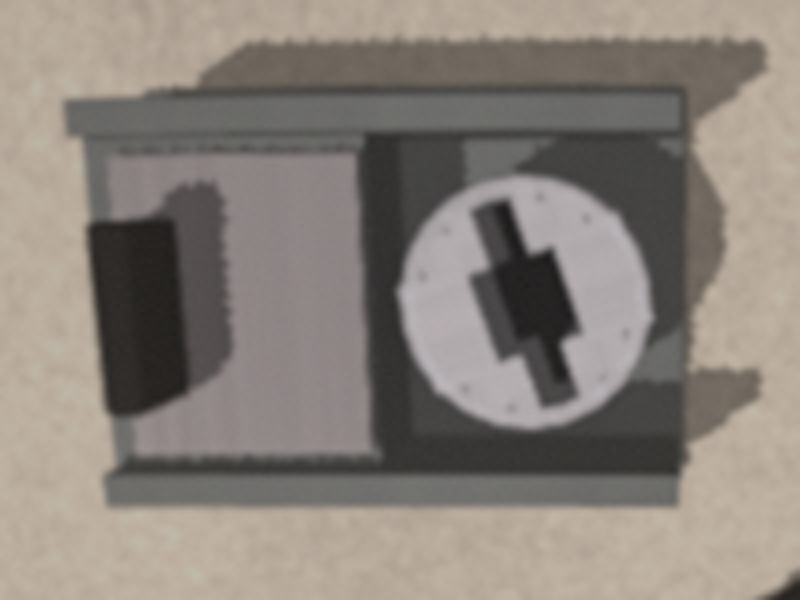

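The crop shows the shutter fully open. The hub circle is centred at crop (526,303), and the keyway runs from (491,205) to (561,401). I'll convert these to world coordinates and go look at the drum.

```bash
cat >> h.py <<'E'
def toplane(uv,z,k):
    n=cv2.undistortPoints(np.array(uv,float).reshape(-1,1,2),k["camera_matrix"],np.array([k["k1"],0,0,0,0.])).reshape(-1,2)
    D=np.c_[n,np.ones(len(n))]@k["R"]; C=-k["R"].T@k["t"]; return C+D*((z-C[2])/D[:,2])[:,None]
E
python3 - <<'E'
from h import *
f=np.load("w2.npz"); k={n:f[n] for n in("camera_matrix","R","t")}; k["k1"]=float(f["k1"])
c=np.array([[526.5,302.7],[491,205],[561,401],[400,302],[653,302],[526,175],[526,430]])
W=toplane((c+.5)/4-.5+[114,65],.062,k); print(W.round(4)); v=W[1]-W[2]; print("key",np.degrees(np.arctan2(v[1],v[0])),np.linalg.norm(v), np.linalg.norm(W[3]-W[4]))
X=cloud(f["d"],k); Xr=X.reshape(-1,3)[f["d"].ravel()>0]
S=Xr[(np.hypot(Xr[:,0]-.575,Xr[:,1]+.2487)<.12)&(Xr[:,2]>.03)]; print(cv2.minAreaRect(S[:,:2].astype(np.float32)*1000))
h=Xr[(np.hypot(*(Xr[:,:2]-W[0,:2]).T)<.034)&(Xr[:,2]>.055)&(Xr[:,2]<.068)]; print("hub z",np.median(h[:,2]))
T=Xr[(np.hypot(Xr[:,0]-.605,Xr[:,1]+.19)<.06)&(Xr[:,2]>.09)]; print("tab",cv2.minAreaRect(T[:,:2].astype(np.float32)*1000))
# drum view
P=np.array([0.47,0.03,0.32]); b=best(P,np.deg2rad(61.3)); manip.move_ptp(P,rot(b[1]))
C=-manip.get_calibration("wrist")["R"].T@manip.get_calibration("wrist")["t"]; print(b[1],C)
p,d,k=grab("wrist","pics/w3.png"); np.savez("w3.npz",d=d,**k)
for n in ["drum_grip","drum","block_mid"]:
    print(n,[(round(x["confidence"],2),np.round(x["at"],3)) for x in manip.look_for("wrist",n)[:2]])
X=cloud(d,k).reshape(-1,3); X=X[d.ravel()>0]
for lo,hi in((.164,.18),(.155,.18)):
    S=X[(np.hypot(X[:,0]-.567,X[:,1]-.107)<.05)&(X[:,2]>lo)&(X[:,2]<hi)]
    print(len(S),cv2.minAreaRect(S[:,:2].astype(np.float32)*1000) if len(S) else 0,np.median(S,0),S[:,2].max())
print(manip.current_time())
E
```

```text
[[ 0.5557 -0.2846  0.062 ]
 [ 0.5837 -0.2894  0.062 ]
 [ 0.5267 -0.2792  0.062 ]
 [ 0.5733 -0.2532  0.062 ]
 [ 0.5386 -0.316   0.062 ]
 [ 0.586  -0.302   0.062 ]
 [ 0.5242 -0.266   0.062 ]]
key -10.216091766541615 0.05794920461449048 0.07176627603059567
((567.4676513671875, -262.6623229980469), (200.06130981445312, 114.0052261352539), 61.1998405456543)
hub z 0.06120581410015703
tab ((604.5323486328125, -195.191650390625), (13.097171783447266, 49.64841842651367), 61.54711151123047)
1.069886831472524 [0.40460968 0.06557231 0.46178779]
drum_grip [(0.68, array([0.565, 0.11 , 0.134]))]
drum [(0.64, array([0.561, 0.107, 0.128]))]
block_mid [(0.93, array([0.538, 0.196, 0.129]))]
828 ((577.7078857421875, 111.73008728027344), (15.397544860839844, 52.08435821533203), 40.00583267211914) [0.57520571 0.11266539 0.17096063] 0.1734618151331691
1049 ((577.681396484375, 111.76170349121094), (15.397544860839844, 52.16691589355469), 40.00583267211914) [0.57447735 0.11214507 0.17060621] 0.1734618151331691
14.3583
```

View pics/w3.png

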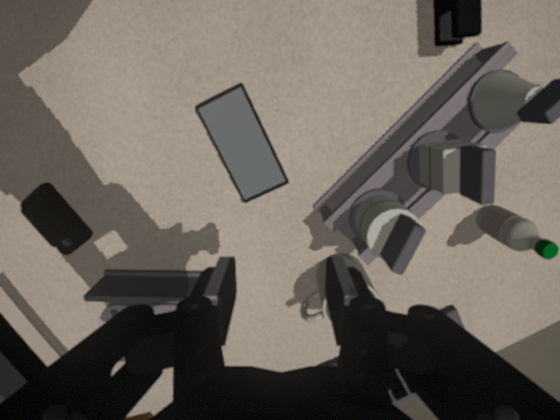

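Run:
```python
from h import *
G=np.array([.5775,.1117,0]); B=np.array([.5557,-.2846,0])
for s in(0,np.pi):
    a=np.deg2rad(40)+s
    for da in(np.deg2rad(39.8),np.deg2rad(-140.2)):
        q1=manip.inverse_kinematics(G+[0,0,.135],rot(a)); q2=manip.inverse_kinematics(B+[0,0,.15],rot(a+da))
        print(s,da,None if q1 is None else q1.round(2),None if q2 is None else q2.round(2))
a=best(G+[0,0,.3],np.deg2rad(40))[1]; print(a)
manip.move_ptp(G+[0,0,.32],rot(a))
p,d,k=grab("wrist","pics/w4.png"); np.savez("w4.npz",d=d,**k)
X=cloud(d,k).reshape(-1,3); X=X[d.ravel()>0]
S=X[(np.hypot(X[:,0]-.5775,X[:,1]-.1117)<.045)&(X[:,2]>.165)&(X[:,2]<.18)]
print(len(S),cv2.minAreaRect(S[:,:2].astype(np.float32)*1000),S.mean(0),proj([[.5775,.1117,.17]],k))
# drum top rim: circle
S=X[(np.hypot(X[:,0]-.5775,X[:,1]-.1117)<.06)&(X[:,2]>.122)&(X[:,2]<.134)]
print(len(S),cv2.minEnclosingCircle(S[:,:2].astype(np.float32)*1000))
```

```text
0 0.6946410422937431 [ 0.11  0.53  1.64 -0.    0.98 -0.59] [-0.55  0.57  1.52 -0.    1.05 -1.94]
0 -2.4469516112960497 [ 0.11  0.53  1.64 -0.    0.98 -0.59] [-0.55  0.57  1.52 -0.    1.05  1.2 ]
3.141592653589793 0.6946410422937431 [ 0.11  0.53  1.64 -0.    0.98  2.56] [-0.55  0.57  1.52 -0.    1.05  1.2 ]
3.141592653589793 -2.4469516112960497 [ 0.11  0.53  1.64 -0.    0.98  2.56] [-0.55  0.57  1.52 -0.    1.05 -1.94]
0.6981317007977318
837 ((577.8881225585938, 112.25589752197266), (13.450821876525879, 51.59124755859375), 40.52742385864258) [0.57750752 0.11313017 0.17116317] [[280.9359788  195.40318982]]
1952 ((578.059814453125, 112.26221466064453), 30.893939971923828)
```

View pics/w4.png

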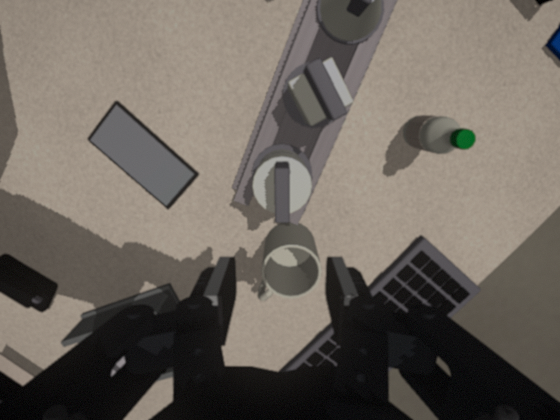

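Run:
```python
from h import *
G=np.array([.578,.1122,0]); a=np.deg2rad(40.4); B=np.array([.5557,-.2843,0]); ab=np.deg2rad(79.8)
manip.move_ptp(G+[0,0,.22],rot(a)); manip.move_l(G+[0,0,.1355],max_speed=.12)
f0=manip.current_force(); manip.set_gripper(0,80)
print(manip.current_grip_width(),f0,manip.current_force(),manip.current_ee_pos())
manip.move_l(G+[0,0,.265],max_speed=.12); print(manip.current_force(),manip.current_grip_width())
manip.move_ptp(B+[0,0,.265],rot(ab)); print(manip.current_ee_pos(),manip.current_force(),manip.current_qpos())
p,d,k=grab("wrist","pics/w5.png"); np.savez("w5.npz",d=d,**k)
p,d,k=grab("top","pics/t5.png")
X=cloud(d,k).reshape(-1,3); 
p,d,k=grab("side","pics/s5.png"); print(manip.current_time())
```

```text
0.1558123047809765 [ 0.07075225 -0.05897751 -0.51135559] [0.33408982 0.5482914  6.12082248] [0.57854723 0.11232855 0.13637465]
[-5.56330877e-03 -2.95353744e-01 -6.24759370e+00] 0.14996831788278556
[ 0.55599613 -0.28348138  0.26489848] [ 0.21192987 -1.23204442 -5.40919329] [-5.46215809e-01  4.57629020e-01  1.40775429e+00  3.25382650e-04
  1.27647493e+00 -1.93934311e+00]
19.575
```

View pics/w5.png

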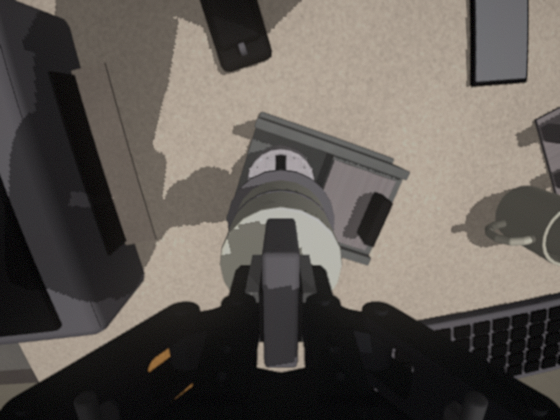

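Run:
```python
from h import *
B=np.array([.5557,-.2843,0])
manip.move_l(B+[0,0,.19],max_speed=.1); manip.dwell(.2); f0=manip.current_force(); print(f0,manip.current_ee_pos())
z=.19
while z>.138:
    z-=.004; manip.move_l(B+[0,0,z],max_speed=.05); f=manip.current_force()-f0; print(round(z,4),f.round(1),manip.current_ee_pos().round(4))
    if np.linalg.norm(f)>10: break
print(manip.current_time(),manip.current_grip_width())
```

```text
[ 0.09758032 -0.59398689 -5.26632122] [ 0.55593331 -0.28442009  0.19062925]
0.186 [ 0.8 -0.2 -0.6] [ 0.5555 -0.2842  0.1857]
0.182 [-0.4  0.5  0.7] [ 0.5555 -0.2842  0.1816]
0.178 [-0.9 -0.6 -0.2] [ 0.5556 -0.2842  0.1777]
0.174 [0.8 1.3 0.5] [ 0.5556 -0.2842  0.1737]
0.17 [-0.5 -0.4  0.9] [ 0.5556 -0.2842  0.1697]
0.166 [ 0.5 -0.1  0.4] [ 0.5556 -0.2842  0.1657]
0.162 [0.1 1.5 0.5] [ 0.5556 -0.2842  0.1617]
0.158 [0.  0.5 1.4] [ 0.5556 -0.2842  0.1577]
0.154 [ 0.   1.2 -0.7] [ 0.5556 -0.2842  0.1537]
0.15 [-0.4  0.1 -0.3] [ 0.5555 -0.2842  0.1497]
0.146 [-0.3  1.5  0.7] [ 0.5555 -0.2842  0.1457]
0.142 [-0.8  0.6 -0.5] [ 0.5556 -0.2842  0.1417]
0.138 [ 1. -0.  3.] [ 0.5563 -0.2846  0.1384]
23.925 0.15709184209642668
```

Run:
```python
from h import *
B=np.array([.5557,-.2843,0]); f0=manip.current_force(); z=.138
for i in range(4):
    z-=.0007; manip.move_l(B+[0,0,z],max_speed=.03); f=manip.current_force(); print(round(z,4),f.round(1),manip.current_ee_pos().round(4))
    if f[2]>6: break
manip.set_gripper(.45); print(manip.current_force(),manip.current_grip_width())
manip.dwell(.3); manip.move_l(B+[0,0,.26],max_speed=.15)
R=rot(np.deg2rad(61.3+180)); manip.move_ptp(np.array([.48,-.27,.32]),R); manip.dwell(.2)
p,d,k=grab("wrist","pics/w6.png"); c=proj([[.5557,-.2843,.1]],k)[0].astype(int); print(c)
X=cloud(d,k).reshape(-1,3); X=X[d.ravel()>0]; r=np.hypot(X[:,0]-.5557,X[:,1]+.2843)
for n,lo,hi in(("bar",.167,.185),("drumtop",.122,.142),("flange",.06,.075)):
    S=X[(r<.045)&(X[:,2]>lo)&(X[:,2]<hi)]; print(n,len(S),np.median(S[:,2]) if len(S) else 0,cv2.minAreaRect(S[:,:2].astype(np.float32)*1000))
T=X[(np.hypot(X[:,0]-.605,X[:,1]+.19)<.04)&(X[:,2]>.095)]; print("tab",cv2.minAreaRect(T[:,:2].astype(np.float32)*1000))
p2,d2,k2=grab("side"); 
for n in ["drum","block_mid","cone_mid","bottle_mid","mug_mid","stapler_mid","phone_mid","mouse_mid","shutter_tab"]:
    print(n,[(round(x["confidence"],2),np.round(x["at"],3)) for x in manip.look_for("side",n)[:1]])
s=np.zeros((420,560,3),np.uint8)
v=cv2.resize(p2[250:400,240:400,::-1],(400,375),interpolation=cv2.INTER_CUBIC)
w=cv2.resize(p[max(0,c[1]-140):c[1]+140,max(0,c[0]-150):c[0]+150,::-1],(400,375))
cv2.imwrite("pics/f.png",np.hstack([w,v])); print(manip.current_time())
```

```text
0.1373 [1.1 0.5 5.7] [ 0.5564 -0.2846  0.1384]
0.1366 [-0.7  2.3 12.9] [ 0.5565 -0.2846  0.1384]
[ 0.26820539  0.54097817 -0.32014985] 0.45059670160447224
[257 111]
bar 1038 0.17316233099202488 ((556.3838500976562, -284.8343505859375), (14.322072982788086, 51.673255920410156), 80.17366790771484)
drumtop 2086 0.13122879499688223 ((556.1490478515625, -285.2143859863281), (61.005516052246094, 59.95074462890625), 33.3255500793457)
flange 280 0.06715270835302908 ((559.793212890625, -287.3696594238281), (76.72531127929688, 66.35090637207031), 25.991025924682617)
tab ((604.7352294921875, -194.8504638671875), (13.168346405029297, 49.31573486328125), 62.003360748291016)
drum [(0.95, array([ 0.555, -0.3  ,  0.133]))]
block_mid [(0.86, array([0.55 , 0.195, 0.108]))]
cone_mid []
bottle_mid [(0.77, array([0.687, 0.259, 0.07 ]))]
mug_mid [(0.56, array([0.66, 0.01, 0.06]))]
stapler_mid []
phone_mid [(0.94, array([ 0.391, -0.01 ,  0.012]))]
mouse_mid [(0.97, array([ 0.38 , -0.311,  0.03 ]))]
shutter_tab [(0.86, array([ 0.603, -0.207,  0.064]))]
29.6833
```

View pics/f.png

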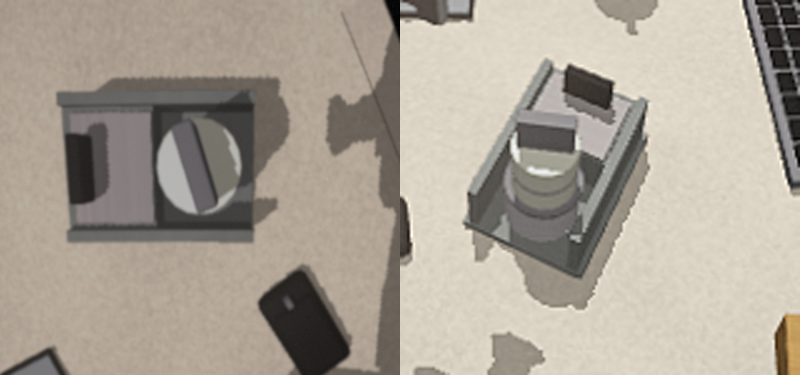

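The left crop shows the drum upright on the hub with the shutter at its open end. Depth puts the bar top at 0.173 m and the drum top at 0.131 m, against 0.174 and 0.132 expected for a flush flange. I'm handing it in.

```bash
python3 -c "
from bench import manip
manip.sign_off(); print(manip.current_time())"
```

```text
the job is handed in; nothing more can be done
the job is handed in; nothing more can be done
```

The drum is mounted in the keyed bore, the shutter is open, and I handed the job in at about 30 s of the 69 s allowed.

- **Shutter:** I gripped the tab and slid it until the end stop pushed back with about 15 N. It was still open in the last pictures, with the tab in the same place as right after opening.
- **Drum:** I read the keyway line from the wrist picture (−10.2° in world axes) and turned the drum to match before lowering it. The keys went in without any searching. It stopped with about 13 N of contact at flange height, and I then let go and backed off.
- **Last checks:** The bar top measured 0.173 m and the drum top 0.131 m, against 0.174 m and 0.132 m for a flush flange. That is within the camera's roughly 2 mm accuracy. The bar lies along the keyway line.
- **Other objects:**
  - The bottle, mug and mouse were found where they started.
  - The networks did not find the cone or the stapler in the last side view.
  - The phone's reading was 32 mm off in x and the block's 9 mm in x and 21 mm in z. I think these come from the arm partly hiding them and a changed view, since the robot never came near the phone and showed no contact forces near the block. I did not confirm this with another picture.

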